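Spring open the drawing-instrument case

ROBOT

A 6-joint arm with a two-finger parallel gripper is mounted at the origin on the work surface. World frame = base frame: x ahead of the robot, y to its left, z up, the work surface at z = 0. Lengths are in mm, angles in rad, forces in N, time in s.
With the tool pointing down it reaches from about 300 to 775 mm from the base axis. Payload 14.6 kg.
Tool frame: the origin (TCP) lies on the centre line of the jaws, within the pads' length; the fingertips stand 19 mm ahead of it and the grasp point (between the pads) is the TCP (bot.tip_reach is the distance from the TCP to the fingertips, in mm); z points along the fingers, y is the line along which they close (so a half turn about z gives the same grasp; the last joint's range is limited). The gripper opens to 85 mm and grips with 20 to 120 N. Pads are 22 mm wide; open, the fingers measure 114 mm over their backs; the gripper's body (76 mm by 85 mm) begins 54 mm behind the grasp point. The pads swing forward as they close: fully open they stand 13 mm farther back than shut.
Start: joints at [-1.337, 0.3, 1.521, -0, 1.321, -0.067], TCP at [162.949, -525.297, 250.281] pointing down, gripper open.
Joint ranges: [-3.03, 3.03], [-0.79, 2.21], [0.23, 2.52], [-1.04, 4.18], [0, 3.07], [-2.55, 2.55]. Speed limits (rad/s): [2.22, 2.22, 2.57, 3.14, 3.14, 3.14].

INTERFACE

Orientations are given as a unit quaternion [w, x, y, z].
In Python, from rig import bot gives the robot as it stands. Calls block until the motion is done:
- bot.move_to(position, orientation): joint-space move of the TCP to a pose.
- bot.servo_line(position, attitude=None, speed=150, until_force=None): straight line of the TCP; attitude=None keeps the orientation; speed is the mean speed in mm/s. With until_force (N) it stops when the force on the tool has changed by that much, and returns True; else False.
- bot.move_joints(angles): joint-space move.
- bot.move_gripper(opening, grip_force=None): finger opening in mm; grip_force is the grip in N (None keeps the last); returns when the fingers have stopped.
- bot.dwell(seconds).
- bot.ik(position, orientation): joint angles nearest the present ones, or None.
- bot.read_state(): the state.
- bot.read_camera(name): name is "side" or "top" or "wrist"; returns a dict with "image" (480x640x3 uint8, blue, green, red), "depth" (480x640 float32, mm along the optical axis (not along the pixel's ray), 0 where there is no reading), "fovy" (degrees; the focal length in pixels is half the picture's height over the tangent of half this angle, whatever the lens; pixels are square), "cx", "cy" (the principal point, pixels), "k1" (the pictures are not rectified: a ray, as slopes to the right and down, at radius r is drawn at 1 + k1 r^2 times it, then the intrinsics apply), "eye" and "attitude" of the camera in the world; the wrist camera has in their place "mount" (4x4, takes a point from camera to tool coordinates, whose origin is the TCP and whose axes are the flange's). Camera axes: x right, y down, z forward; pixel columns grow to the right and rows downward; lengths in mm; the calibration is good to about 2 mm. A picture is of the moment at which its call begins: read the wrist's pose just before it.
A pose or a line that the arm cannot do raises bot.MotionError and nothing moves.
- bot.finish_job(): hands the job in; it is judged then, once.
The state is a dict: "clock": time; "joint_positions": joint angles; "qvel": joint speeds; "effort": joint torques, N m; "ee_pos": TCP position; "tool_rot": TCP orientation; "ft_force": force on the tool from outside, world axes, zero at the start; "moment": the same for the moment, N m; "grip_width": finger opening in mm; "grip_force": force on a finger pad.
Only numpy, scipy, OpenCV 4.12 (cv2) and the standard library are available. Lean on these libraries where they do the work, as an engineer would, in place of code of your own. Each camera call takes 0.05 s, during which the arm holds its last target. There are 200 camera calls.

TASK

Release the lid of the black instrument case: press the two steel thumb buttons on its front down together, one with each fingertip, and keep both held down until the lid has sprung up and stopped rising, then let go and back off. The lid lifts itself: leave it where its spring stops it, do not shove or lift the case, and leave the other things on the table where they are.

Things in the scene. Friction and masses are not known exactly. Their poses are not given: they have to be found in the camera images.
- case: closed black moulded instrument case, loose on the table, 1.2 to 1.9 kg, 180 mm wide (its y) and 170 mm deep (its x), 61 mm high with the lid shut. Origin: centre of its underside; z up; its front, with the catches, faces its own -x (roughly towards the robot). The lidded box takes its x from -45 to +85 mm; in front of that (x -85 to -45 mm) is a low sill only 18 mm high, with the two thumb buttons standing free above it.
- catch_left_top (a point): top centre of the left thumb button (case y = +30 mm): a slightly domed round steel button, 22 mm across, on the free end of a small sprung rocker catch. Unpressed its top lies 50 mm above the table, 80 mm in front of the case's origin and 35 mm in front of the lid's front face (the catch's steel upright with its nose stands between, from 20 mm behind the button's centre). The point moves with the button.
- catch_right_top (a point): the same on the right thumb button (case y = -30 mm), 60 mm between the two button centres; nothing stands between the buttons.
- catch_left (a joint): rocker angle of the left catch, rad: 0 at rest, 0.4 fully down against its stop; the button sinks straight down about 9.5 mm over that. Springy: about 2 N starts it and 6 N holds it fully down. Its nose is clear of the lid from about 0.25. It springs back to 0 when released.
- catch_right (a joint): the same for the right catch. Either catch alone keeps the lid shut.
- lid (a joint): lid angle, rad: 0 shut. Hinged along the case's back edge; once both catches are down together a damped spring raises it slowly, in about 3 to 4 s, to about 0.37, where it stays. If a button is let go before the lid has passed about 0.2, that catch snaps under a second, safety lip on the lid and stops it half way, until both are pressed again. Fully up its front edge stands about 45 mm higher than shut and a few mm farther back.
- lid_edge (a point): middle of the upper front edge of the lid; 60 mm above the table when shut.
- tape: roll of masking tape lying flat, 104 mm across, 24 mm high, beside the case; origin under its centre. Leave alone.
- jar: amber glass jar with steel cap, 60 mm across, 80 mm high, beside the case; origin under its centre. Leave alone.
- eraser: white eraser block, 55 x 24 x 13 mm, lying in front of the case; origin under its centre. Leave alone.
- brush: paint brush 170 mm long lying across in front of the case, under 20 mm high. Leave alone.
- sketchbook: wire-bound sketchbook, 152 x 212 x 15 mm, at the left; origin under its centre. Leave alone.
- carton: small white upright carton, 70 x 90 x 120 mm, at the right; origin under its centre. Leave alone.
- phone: black phone lying flat, 74 x 150 x 8 mm, near right; origin under its centre. Leave alone.
- brushpot: white pot with brushes standing in it, 68 mm across, 95 mm high (215 mm with the brushes), at the left; origin under its centre. Leave alone.

How it is judged (in metres and radians):
On the way:
1. both thumb buttons are held down together while the lid springs up (value of joint each of catch_left, catch_right above 0.15 rad and value of joint lid above 0.28 rad), for 0.2 s.
At the end, for the whole second after the job is handed in: The lid stands sprung up by itself at 0.28 to 0.5 rad, having got there with both buttons still held down (each beyond 0.15 rad); both buttons are back up (below 0.06 rad); the case is at rest, level, within 20 mm of where it stood (value of joint lid between 0.28 and 0.5 rad and value of joint each of catch_left, catch_right below 0.06 rad and distance of case from where it was at the start of the episode below 0.02 m and angle between case's own z axis and vertical below 0.03 rad and linear speed of case below 0.02 m/s); the robot touches nothing.
It fails at once if the case is shoved more than 30 mm, lifted or tipped (distance of case from where it was at the start of the episode above 0.03 m or height (world z) of case above 0.012 m or angle between case's own z axis and vertical above 0.12 rad).
It fails at once if the lid is lifted beyond where its spring leaves it (value of joint lid above 0.6 rad).
It fails at once if another thing on the table is moved more than 30 mm (distance of any of tape, jar, eraser, brush, sketchbook, carton, phone, brushpot from where it was at the start of the episode above 0.03 m).
It also fails if it takes over 40 s, if anything falls off the work surface, if the arm or the gripper's body presses on something with over 40 N, if the wrist force passes 120 N, or if a joint passes its speed limit or range.

## Working session

There is one attempt and no reset: what is moved stays moved. The work goes in short steps, each a Python script; the robot and the scene stay as the last script left them, time stands still between calls to the robot, and variables do not carry over. Pictures are saved under pics/ and viewed, at most 10 in all, crops included, and the job is handed in when it is done.

```bash
mkdir -p pics; cat > h.py <<'E'
import numpy as np, cv2
from scipy.spatial.transform import Rotation as R
def rot(q): return R.from_quat([q[1],q[2],q[3],q[0]]).as_matrix()
def cloud(c):
    h,w=c["depth"].shape; f=h/2/np.tan(np.radians(c["fovy"])/2)
    K=np.array([[f,0,c["cx"]],[0,f,c["cy"]],[0,0,1]])
    u,v=np.meshgrid(np.arange(w),np.arange(h))
    p=cv2.undistortPoints(np.stack([u,v],-1).reshape(-1,1,2).astype(float),K,np.array([c["k1"],0,0,0.])).reshape(h,w,2)
    P=np.dstack([p,np.ones((h,w))])*c["depth"][...,None]
    P[c["depth"]<=0]=np.nan
    return P
def world(c): return cloud(c)@rot(c["attitude"]).T+np.array(c["eye"])
E
python3 - <<'E'
from rig import bot
from h import *
import pickle
for n in("top","side"):
    c=bot.read_camera(n); cv2.imwrite(f"pics/{n}0.png",c["image"]); pickle.dump(c,open(n+".pkl","wb"))
    print(n,{k:v for k,v in c.items() if k not in("image","depth")})
print(bot.read_state())
E
```

```text
top {'fovy': 48.99200300277505, 'cx': 328.5707939339966, 'cy': 241.44989191474372, 'k1': -0.14465846493281806, 'eye': array([ 285.84705838,  -33.11113506, 1427.76219517]), 'attitude': array([-0.05660943,  0.71356224, -0.69571795,  0.06000703])}
side {'fovy': 57.66362445790146, 'cx': 325.95935101307623, 'cy': 239.4061171477219, 'k1': 0.02540343307818529, 'eye': array([114.08644557, 525.34434568, 794.14860702]), 'attitude': array([ 0.11515005, -0.2873714 ,  0.88527873, -0.34704425])}
{'clock': 0.1, 'joint_positions': array([-1.33660761e+00,  3.00445778e-01,  1.52149649e+00, -6.64176925e-07,
        1.32072405e+00, -6.66270752e-02]), 'qvel': array([ 0.00042099, -0.0008824 ,  0.00012268,  0.0026327 , -0.00021728,
        0.00028513]), 'effort': array([ 2.94590543e-03, -5.44372272e+01, -3.62367475e+01,  2.35201878e-05,
        3.04938112e-03,  4.40084406e-06]), 'ee_pos': array([ 162.90436055, -525.12663083,  249.77098447]), 'tool_rot': array([-5.34923832e-04,  9.88709886e-01,  1.49841493e-01, -4.52443573e-05]), 'ft_force': array([0.30466666, 0.26569525, 0.03136152]), 'moment': array([0.08864695, 0.00047425, 0.03024437]), 'grip_force': 0.0, 'grip_width': 85.33401528681705}
```

View pics/top0.png

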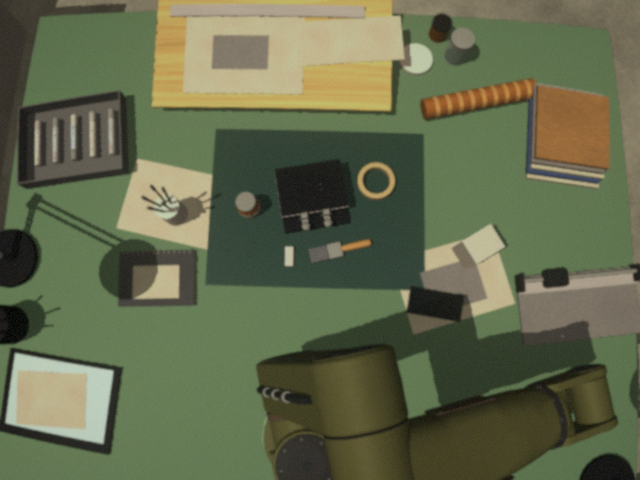

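View pics/side0.png

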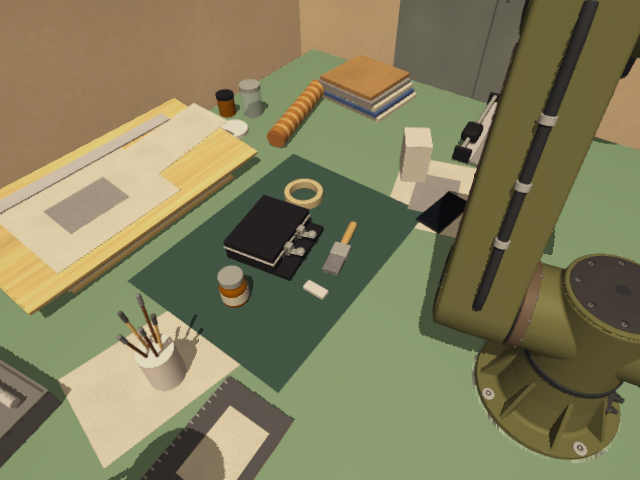

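The top view shows the case at about (313,190), its buttons at about (306,222) and (327,217), the brush at (340,248), the eraser at (289,256), the tape at (377,180) and the jar at (247,204). The side view agrees, with the buttons at about (303,235) and (293,251).

```bash
python3 - <<'E'
from h import *
import pickle
from rig import bot
np.set_printoptions(precision=1,suppress=True)
for n,pts in(("top",[(306,222),(305,226),(327,217),(327,213),(313,185),(340,250),(289,256),(377,165)]),("side",[(309,234),(312,233),(298,251),(268,230)])):
    c=pickle.load(open(n+".pkl","rb")); W=world(c)
    for u,v in pts: print(n,u,v,W[v,u])
    m=(abs(W[...,2]-60)<5)&(np.abs(W[...,0]-430)<150)&(np.abs(W[...,1]+0)<150)&(c["image"].max(2)<70)
    ys,xs=np.nonzero(m); 
    k,l,s,_=cv2.connectedComponentsWithStats(m.astype(np.uint8)); b=1+np.argmax(s[1:,4]); P=W[l==b]
    r=cv2.minAreaRect(P[:,:2].astype(np.float32)); print(n,len(P),r,P[:,2].mean())
print(bot.read_camera("wrist")["mount"])
E
```

```text
top 306 222 [568.1  25.   42.2]
top 305 226 [555.7  27.   49.5]
top 327 217 [584.4 -31.   36.9]
top 327 213 [592.8 -30.8  49. ]
top 313 185 [667.    8.8  57.7]
top 340 250 [498.  -68.5  18.9]
top 289 256 [478.6  69.1  14.9]
top 377 165 [ 740.7 -166.9   18.5]Traceback (most recent call last):
  File "<stdin>", line 10, in <module>
    return _wrapfunc(a, 'argmax', axis=axis, out=out, **kwds)
    return bound(*args, **kwds)
ValueError: attempt to get argmax of an empty sequence
```

```bash
python3 - <<'E'
from h import *
from rig import bot
import pickle
np.set_printoptions(precision=2,suppress=True)
for p in ([540,0,270],[520,0,250]):
    try: bot.move_to(p,[0,1,0,0]); break
    except bot.MotionError as e: print(e)
bot.dwell(0.3)
s=bot.read_state(); c=bot.read_camera("wrist"); c["s"]=s; pickle.dump(c,open("w.pkl","wb"))
cv2.imwrite("pics/w0.png",c["image"]); print(c["mount"],c["fovy"],s["clock"],s["ee_pos"],s["joint_positions"],s["ft_force"])
E
```

```text
[[   0.     -0.96   -0.28   73.73]
 [   1.      0.     -0.      0.88]
 [   0.     -0.28    0.96 -123.87]
 [   0.      0.      0.      1.  ]] 71.90219311899273 2.7083 [540.    -0.27 270.  ] [-0.07  0.26  1.52 -0.    1.36  1.5 ] [-0.01 -0.2  -0.41]
```

View pics/w0.png

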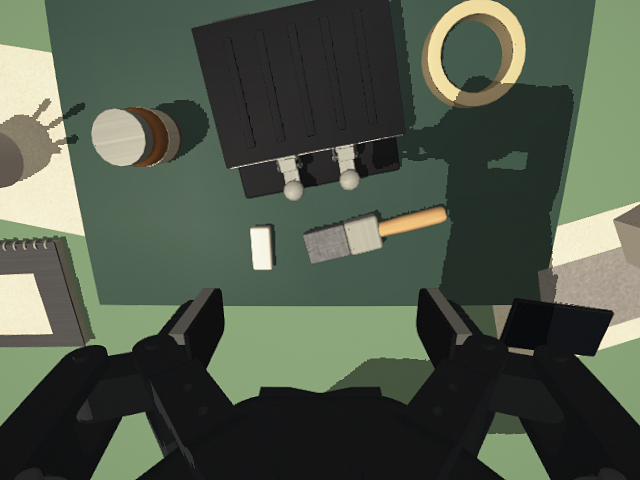

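The wrist view shows the left button at about (293,190), the right one at (349,180), and the lid's front edge running from (230,168) to (403,135). Next I'll fit their positions.

```bash
python3 - <<'E'
from h import *
import pickle
np.set_printoptions(precision=1,suppress=True)
c=pickle.load(open("w.pkl","rb")); s=c["s"]; M=c["mount"]
P=cloud(c)@M[:3,:3].T+M[:3,3]; W=P@rot(s["tool_rot"]).T+s["ee_pos"]
B=[]
for u,v in((293,190),(349,180)):
    uu,vv=np.meshgrid(np.arange(640),np.arange(480)); m=(np.hypot(uu-u,vv-v)<11)&(W[...,2]>44)&(W[...,2]<54)&(c["image"].min(2)>60)
    Q=W[m]; r=cv2.minEnclosingCircle(Q[:,:2].astype(np.float32)); print(len(Q),Q.mean(0),Q[:,2].max(),r); B.append(Q[:,:2].mean(0))
print("dist",np.linalg.norm(B[0]-B[1]),"yaw",np.arctan2(-(B[0]-B[1])[0],(B[0]-B[1])[1]))
m=(abs(W[...,2]-60)<5)&(c["image"].max(2)<90)&(W[...,0]>500); k,l,st,_=cv2.connectedComponentsWithStats(m.astype(np.uint8)); b=1+np.argmax(st[1:,4])
Q=W[l==b]; r=cv2.minAreaRect(Q[:,:2].astype(np.float32)); print(r,Q[:,2].mean(),cv2.boxPoints(r))
for u,v in((383,235),(262,250),(345,245),(440,213),(100,230)): print(u,v,W[v,u])
E
```

```text
330 [557.9  27.4  49.3] 52.9637057917362 ((557.3284912109375, 27.66132164001465), 10.833155632019043)
339 [569.1 -31.   49.1] 52.47979110062121 ((568.5885009765625, -31.360515594482422), 10.919032096862793)
dist 59.48132182897326 yaw 0.18917247247261704
((663.4166870117188, 16.955787658691406), (130.65481567382812, 180.85113525390625), 10.87630558013916) 60.76621643110799 [[582.2  93.4]
 [616.3 -84.2]
 [744.6 -59.5]
 [710.5 118.1]]
383 235 [499.7 -75.7  17.7]
262 250 [478.7  70.3  12. ]
345 245 [487.1 -30.7  17.5]
440 213 [ 526.9 -141.    18.7]
100 230 [501.2 277.3   1.8]
```

```bash
cat >> h.py <<'E'
YAW=0.19; MID=np.array([563.5,-1.9]); TILT=np.radians(8)
RT=R.from_euler("z",YAW)*R.from_euler("y",-TILT)*R.from_quat([1,0,0,0])
Q=RT.as_quat()[[3,0,1,2]]
def tcp(ztip,dx=-3,reach=19):
    "TCP with the tip centre dx along case x from the buttons' midpoint, at height ztip"
    t=np.array([*(MID+dx*np.array([np.cos(YAW),np.sin(YAW)])),ztip])
    return t-reach*RT.as_matrix()[:,2]
E
python3 - <<'E'
from h import *
from rig import bot
import pickle
np.set_printoptions(precision=2,suppress=True)
print(bot.tip_reach)
bot.move_gripper(52); print(bot.tip_reach)
bot.move_to(tcp(75),Q); bot.dwell(.2)
s=bot.read_state(); c=bot.read_camera("wrist"); c["s"]=s; pickle.dump(c,open("w1.pkl","wb"))
cv2.imwrite("pics/w1.png",c["image"]); print(s["clock"],s["ee_pos"],tcp(75),s["grip_width"],s["joint_positions"],s["ft_force"])
E
```

```text
19.0
19.0
4.1333 [558.77  -2.96  95.38] [557.96  -2.97  93.82] 51.80049682690939 [-0.09  0.44  1.73  0.05  0.83  1.26] [-0.56 -0.28  0.4 ]
```

View pics/w1.png

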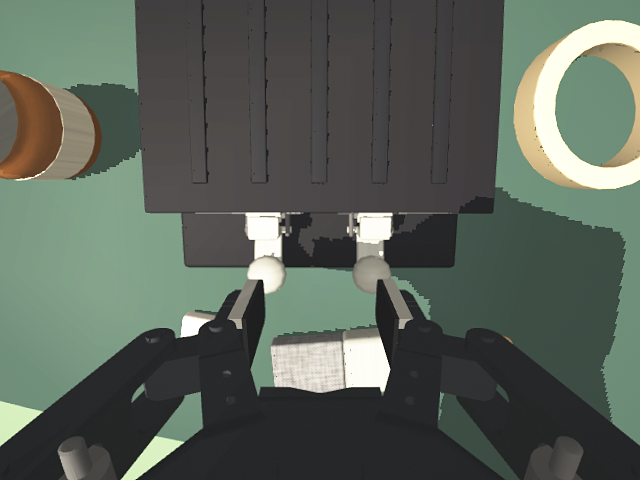

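The yaw is aligned. The buttons are at (266,273) and (371,273), and the pads' forward edges are near (255,290) and (388,290). I'll compare them in tool coordinates using depth.

```bash
python3 - <<'E'
from h import *
import pickle
np.set_printoptions(precision=1,suppress=True)
c=pickle.load(open("w1.pkl","rb")); M=c["mount"]
P=cloud(c)@M[:3,:3].T+M[:3,3]
for u in(262,376): 
    pass
for v in (284,295,305,315):
    for a,b in((225,275),(368,415)):
        print(v,[(u,*P[v,u].round().astype(int)) for u in range(a,b,5) if np.isfinite(P[v,u]).all()])
W=P@rot(c["s"]["tool_rot"]).T+c["s"]["ee_pos"]
uu,vv=np.meshgrid(np.arange(640),np.arange(480))
for u,v in((266,273),(371,273)):
    m=(np.hypot(uu-u,vv-v)<19)&(W[...,2]>44)&(W[...,2]<54)&(c["image"].min(2)>60)
    print(m.sum(),W[m].mean(0),P[m].mean(0))
E
```

```text
284 [(225, np.int64(-28), np.int64(-67), np.int64(91)), (230, np.int64(-28), np.int64(-64), np.int64(92)), (235, np.int64(-28), np.int64(-60), np.int64(91)), (240, np.int64(-28), np.int64(-56), np.int64(91)), (245, np.int64(12), np.int64(-31), np.int64(6)), (250, np.int64(12), np.int64(-29), np.int64(6)), (255, np.int64(12), np.int64(-27), np.int64(5)), (260, np.int64(12), np.int64(-25), np.int64(7)), (265, np.int64(-6), np.int64(-30), np.int64(44)), (270, np.int64(-6), np.int64(-27), np.int64(44))]
284 [(368, np.int64(-6), np.int64(28), np.int64(44)), (373, np.int64(-6), np.int64(30), np.int64(45)), (378, np.int64(10), np.int64(27), np.int64(12)), (383, np.int64(12), np.int64(28), np.int64(6)), (388, np.int64(13), np.int64(30), np.int64(5)), (393, np.int64(13), np.int64(32), np.int64(6)), (398, np.int64(-28), np.int64(57), np.int64(92)), (403, np.int64(-28), np.int64(60), np.int64(92)), (408, np.int64(-28), np.int64(64), np.int64(91)), (413, np.int64(-28), np.int64(67), np.int64(91))]
295 [(225, np.int64(-36), np.int64(-67), np.int64(90)), (230, np.int64(8), np.int64(-37), np.int64(
[... 2239 characters left out ...]
 np.int64(-8)), (260, np.int64(-1), np.int64(-25), np.int64(2)), (265, np.int64(-8), np.int64(-25), np.int64(14)), (270, np.int64(-51), np.int64(-35), np.int64(88))]
315 [(368, np.int64(-51), np.int64(36), np.int64(88)), (373, np.int64(-51), np.int64(39), np.int64(88)), (378, np.int64(-3), np.int64(27), np.int64(7)), (383, np.int64(3), np.int64(27), np.int64(-4)), (388, np.int64(8), np.int64(27), np.int64(-12)), (393, np.int64(12), np.int64(27), np.int64(-19)), (398, np.int64(12), np.int64(29), np.int64(-20)), (403, np.int64(13), np.int64(30), np.int64(-20)), (408, np.int64(12), np.int64(32), np.int64(-20))]
931 [560.4  26.2  48.9] [  0.5 -28.4  47. ]
983 [571.  -30.   48.9] [ 0.3 28.8 47. ]
```

The pads span 25–32 mm either side of the centre line and the buttons sit at about ±29–30, so they line up. Pressing now.

```bash
python3 - <<'E'
from h import *
from rig import bot
np.set_printoptions(precision=2,suppress=True)
bot.servo_line(tcp(56,-1.5),Q,speed=60); bot.dwell(.2)
f0=bot.read_state()["ft_force"]
print(bot.servo_line(tcp(37,-1.5),Q,speed=15,until_force=20))
for i in range(5):
    s=bot.read_state(); print(s["clock"],s["ee_pos"],"tip z",s["ee_pos"][2]-19*np.cos(TILT),s["ft_force"]-f0,s["moment"]); bot.dwell(1)
c=bot.read_camera("side"); cv2.imwrite("pics/s2.png",cv2.resize(c["image"][150:330,180:420],None,fx=3,fy=3))
E
```

```text
False
6.2667 [558.37  -2.84  55.84] tip z 37.02668229288086 [-14.55  -2.22  13.85] [-0.35  2.09 -0.04]
7.2667 [558.37  -2.88  55.87] tip z 37.05306360563731 [-14.99  -2.51  13.88] [-0.38  2.07 -0.01]
8.2667 [558.41  -2.86  55.9 ] tip z 37.0807659753242 [-15.26  -3.5   12.74] [-0.39  2.07  0.02]
9.2667 [558.37  -2.87  55.87] tip z 37.0557925928792 [-14.26  -3.59  12.51] [-0.35  2.12  0.02]
10.2667 [558.37  -2.88  55.85] tip z 37.03370358680849 [-13.42  -2.73  13.56] [-0.36  2.11  0.06]
```

View pics/s2.png

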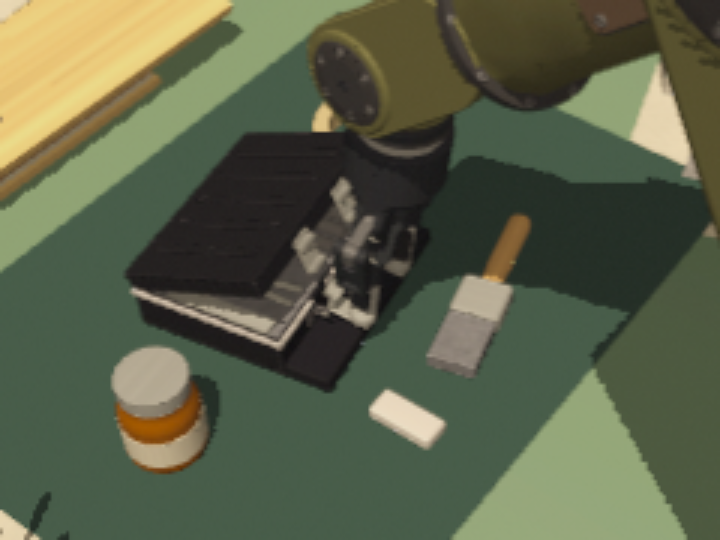

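The side view shows the lid up, with its front edge at about (200,285) well above the box rim and the fingers still on the buttons. I'll confirm the lid angle from depth before letting go.

```bash
cat >> h.py <<'E'
def lid(c):
    W=world(c); d=(W[...,:2]-MID)@np.array([[np.cos(YAW),-np.sin(YAW)],[np.sin(YAW),np.cos(YAW)]])
    m=(d[...,0]>45)&(d[...,0]<155)&(np.abs(d[...,1])<80)&(W[...,2]>50)&(W[...,2]<125)&(d[...,1]>20)
    k=np.polyfit(d[m][:,0],W[m][:,2],1); return m.sum(),-np.arctan(k[0]),np.polyval(k,[38,165])
E
python3 - <<'E'
from h import *
from rig import bot
for i in range(2): print(lid(bot.read_camera("side")),bot.read_state()["clock"]); bot.dwell(.5)
E
```

```text
(np.int64(781), np.float64(0.32769398857176774), array([105.95125975,  62.77756705])) 11.3667
(np.int64(777), np.float64(0.32619150738758546), array([105.93474881,  62.97381449])) 11.9167
```

The lid is stationary with its front edge at 106 mm, against about 105 expected when fully up. Letting go.

```bash
python3 - <<'E'
from h import *
from rig import bot
np.set_printoptions(precision=1,suppress=True)
p=bot.read_state()["ee_pos"]; z=RT.as_matrix()[:,2]
bot.servo_line(p-25*z,Q,speed=25)
q=p-25*z+np.array([-60,-11,40]); bot.servo_line(q,Q,speed=80)
bot.servo_line(q+np.array([-20,0,100]),Q,speed=150); bot.dwell(.4)
s=bot.read_state(); c=bot.read_camera("wrist"); cv2.imwrite("pics/w3.png",c["image"])
M=c["mount"]; W=(cloud(c)@M[:3,:3].T+M[:3,3])@rot(s["tool_rot"]).T+s["ee_pos"]
m=(W[...,2]>44)&(W[...,2]<54)&(c["image"].min(2)>60)&(np.linalg.norm(W[...,:2]-MID,axis=2)<60)&(((W[...,:2]-MID)@[np.cos(YAW),np.sin(YAW)])<14)
for S in(W[...,1]>0,W[...,1]<0): print((m&S).sum(),W[m&S].mean(0),W[m&S].max(0))
print(lid(bot.read_camera("side")),s["clock"],s["ee_pos"],s["ft_force"])
E
```

```text
444 [557.1  26.8  49.2] [568.2  37.4  52.9]
465 [568.2 -31.1  49.1] [579.1 -20.7  52.4]
(np.int64(763), np.float64(0.32705078649916397), array([106.3,  63.2])) 15.8667 [475.  -14.5 220.4] [-0.2 -0.4  0.1]
```

View pics/w3.png

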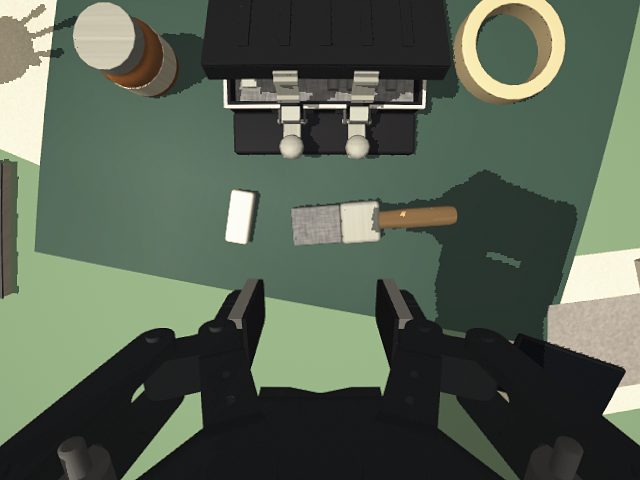

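The lid is up, both buttons at (291,147) and (357,147) are back at 49 mm, the case has moved less than 2 mm, and the robot is clear.

```bash
python3 -c "
from rig import bot
print(bot.finish_job())"
```

```text
the job is handed in; nothing more can be done
None
```

The job is handed in, with no verdict shown: both buttons were held until the lid stopped rising (front edge about 106 mm) and then sprang back, the case moved under 2 mm, and the arm is clear.

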